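# Shut and latch the battery bay's gate

## Robot

A 6-joint arm with a two-finger parallel gripper is mounted at the origin on a cart in front of the work surface, level with it; the furniture and walls round the work are solid. World frame = base frame: x ahead of the robot, y to its left, z up, the work surface at z = 0. Lengths are in m, angles in rad, forces in N, time in s.
With the tool pointing down it reaches from about 0.35 to 0.775 m from the base axis. Payload 7.3 kg.
Tool frame: the origin (TCP) lies midway between the tips of the shut fingers; the grasp point (between the pads) lies 19 mm behind it (robot.grip_depth is the z of the grasp point in the tool frame, in m); z points along the fingers, y is the line along which they close (so a half turn about z gives the same grasp; the last joint's range is limited). The gripper opens to 92 mm and grips with 3 to 60 N. Pads are 19 mm wide; open, the fingers measure 130 mm over their backs; the gripper's body (75 mm by 190 mm) begins 47 mm behind the grasp point.
Start: joints at [-1.325, 0.342, 1.524, -0, 1.275, -0.146], TCP at [0.2, -0.485, 0.227] pointing down, gripper open.
Joint ranges: [-2.53, 2.53], [-0.77, 2.02], [0.04, 2.7], [-1, 4.14], [0.28, 2.66], [-3.11, 3.11]. Speed limits (rad/s): [2.57, 2.57, 3.14, 3.14, 3.14, 3.14].

## Interface

Orientations are given as [roll, pitch, yaw] about the fixed x, y, z axes, in that order (R = Rz(yaw) Ry(pitch) Rx(roll)).
In Python, from cell import robot, viewer gives the robot as it stands.
- The arm moves only by the tool step_arm, never from a script. Its argument "increments" is a list of rows, each an object with "delta_pos": the shift along the tool's x, y, z in cm, a list of three; "dr": the turn, a rotation vector about the tool's x, y, z in degrees, a list of three; "fingers": the closure, from -1 (fully open) to 1 (shut), so that 0 is half open. In form: [{"delta_pos": [tx, ty, tz], "dr": [wx, wy, wz], "fingers": fingers}, ...]. A call has exactly 5 rows; each row is the pose to reach, as a shift and turn from the pose commanded when the call began, along the tool's axes at that moment; what a row does not reach only later rows make up. A row lasts 1/8 s, in which the tool goes at most 62.5 mm and 10.7 degrees, less where a joint would pass 70% of its speed; a pose out of reach is approached as far as the arm can. A call with a gripper value outside its range is refused whole. The fingers move at their own pace and stop on an object; "newtons" is the grip in N (left out, the last holds). Time passes only in rows, so rows that repeat a pose let the fingers close, or fill a call up. It gives the time, the measured TCP pose, the force, the opening and the grip force at its end, in the units of the state.
- robot.observe(): the state, without advancing time (a new reading comes with each control period).
- viewer.read_camera(name): name is "scene" or "top" or "wrist"; returns the picture (384x512x3 uint8, red, green, blue); there is no depth.
- viewer.camera_params(name): a dict with "K" (3x3 intrinsics, pixels), "T" (4x4, takes a point from camera to world coordinates). Camera axes: x right, y down, z forward; pixel columns grow to the right and rows downward; lengths in m; the calibration is good to about 2 mm. A picture is of the moment at which its call begins: read the wrist's pose just before it. camera_params takes no time and is no camera call; for the wrist camera it gives the pose at the moment of the call.
- robot.hand_in(): hands the job in; it is judged then, once.
The state is a dict: "time": time; "qpos": joint angles; "qvel": joint speeds; "joint_efforts": joint torques, N m; "tool_pos": TCP position; "tool_rot": TCP orientation; "contact_force": force on the tool from outside, world axes, zero at the start; "torque": the same for the moment, N m; "opening": finger opening in m; "grip_force": force on a finger pad.
Only numpy, scipy, OpenCV 4.12 (cv2) and the standard library are available. Lean on these libraries where they do the work, as an engineer would, in place of code of your own. Each camera call takes 0.05 s, during which the arm holds its last target. There are 200 camera calls.

## Task

Shut the little slatted gate of the battery bay and latch it. Lift the latch bar by its red knob over the steel tooth, press the gate home against its sprung buffer only as hard as the bar needs to get behind the tooth, and let the bar drop fully into the catch, so that it keeps the gate shut when you let go. Leave everything else where it is.

Things in the scene. Friction and masses are not known exactly. Their poses are not given: they have to be found in the camera images.
- bay: open-topped plywood bay on the bench, 150 (x) x 300 (y) mm, 100 high; origin: centre of its underside; x points to the rear of the bay, its front with the gate faces -x (roughly to the robot); z up. It is fixed.
- gate_hinge (a point): point on the gate's upright hinge line, 100 mm above the bench, at the left (+y) end of the bay's front: [-55, 120, 100] mm in the bay's frame. Axes as the bay's.
- gate (a joint): angle of the gate on its upright hinge (rad). Slatted gate, 12 mm thick, reaching 232 mm from the hinge line (bottom rail 258), 23 to 123 mm above the bench. 0: parallel to the bay's y axis, latched with the strike at mid setting; positive: free end out to the bay's -x; stop at -0.13. Stays where it is left (0.3 N at the knob moves it) until it meets the buffer, at 0.10 at the earliest.
- bar_pivot (a point): pivot of the latch bar on the gate's front, 115 mm from the hinge line, 16 mm in front of it, 100 mm above the bench; moves with the gate, axes as the gate's (x: its normal, to the rear when shut). The dark steel bar, 8 mm thick and 18 high, runs 154 mm from here away from the hinge, past the gate's edge to the strike. It falls by its own weight (0.24 to 0.39 kg; damped).
- latch_bar (a joint): angle of the latch bar about the gate's normal (rad), positive: nose lifted. -0.10: hangs on its stop, and its nose would butt against the front of the strike; 0: level, lying on the floor of the catch; 0.15: riding on top of the tooth; 0.45: upper stop.
- knob (a point): middle of the red knob on the bar: a round grip 22 mm in diameter, 36 long along the gate's normal, with a thin collar 36 mm in diameter behind it, 17 mm nearer the gate, against which fingers can push. It is 75 mm from the pivot, 45 mm in front of the bar's centre plane; with the bar level 190 mm along the gate from the hinge line, 61 mm in front of it, 100 mm above the bench.
- strike_post: wooden post at the right (-y) end of the bay's front, fixed to it, top 125 mm above the bench; frame parallel to the bay's, origin 12 mm above the bay's. It carries the steel strike and buffer. The strike is clamped in a slot up to 18 mm before or behind mid setting; this is not measured and must be felt. The gate latches between +0.072 and -0.072 rad accordingly. It does not shift under load.
- tooth_mid (a point): top of the strike's upright tooth if the strike were at mid setting (the true tooth stands up to 18 mm off along x); 252 mm from the hinge line, 111 mm above the bench. Tooth 6 mm thick along x, 20 high; behind it the level catch floor, 91 mm above the bench, where the bar must lie. If the gate springs back before the bar is below the tooth's top, the bar stays on the tooth or outside.
- buffer_mid (a point): front of the black rubber buffer at mid setting, behind the end of the gate's bottom rail, 252 mm from the hinge line; set with the strike, so up to 18 mm off. Pushes back 3 N per mm. With the bar lifted, about 9 N on it lets the bar get behind the tooth; 12 to 14 N (16 to 18 at the knob) is good; over 18 N on buffer and strike before the bar is down is too hard.
- battery: black battery pack, 74 x 124 x 65 mm, standing in the bay; leave it alone; origin: centre of its underside
- tin: open tin of screws, 74 mm across, 52 high, on the bench at the right; leave it alone; origin: centre of its underside
- mug: pink coffee mug, 86 mm across, 94 high, on the bench at the left; leave it alone; origin: centre of its underside
- tape: yellow tape measure, 36 x 98 x 64 mm, on the bench in front; leave it alone; origin: centre of its underside
- etape: roll of black tape, 60 mm across, 18 high, lying in the bay; leave it alone; origin: centre of its underside

How it is judged:
By the outcome, as a careful person would: the job done as asked, in the order asked, and still so for the second after the job is handed in, with the robot touching nothing.
It also fails if it takes over 72 s, if anything falls off the work surface, if the arm or the gripper's body presses on something with over 40 N, if the wrist force passes 120 N, or if a joint passes its speed limit or range.

## Working session

There is one attempt and no reset: what is moved stays moved. The work goes in short steps, Python scripts to look and compute and a tool call to move; the robot and the scene stay as the last step left them, time stands still between calls to the robot, and variables do not carry over. Pictures are saved under pics/ and viewed, at most 10 in all, crops included, and the job is handed in when it is done.

Besides the shell and the picture viewer there is one more tool, called after "Emit:" as name(argument=value, ...), one argument or row to a line, values as JSON. step_arm: Moves the arm, as the interface text tells. Its arguments: {"type":"object","properties":{"increments":{"type":"array"},"newtons":{"type":"number"}},"required":["increments"]}

```bash
mkdir -p pics; ls; python3 - <<'E'
from cell import robot, viewer
import cv2,numpy as np
s=robot.observe(); print(s['time'],s['tool_pos'],s['tool_rot'],robot.grip_depth,s['opening'])
for n in ("scene","top"):
    im=viewer.read_camera(n); p=viewer.camera_params(n)
    cv2.imwrite(f"pics/{n}0.png",im[:,:,::-1]); np.savez(f"pics/{n}0.npz",im=im,**p); print(n,p['K'].tolist(),np.round(p['T'],3).tolist())
a=cv2.imread("pics/scene0.png");b=cv2.imread("pics/top0.png")
cv2.imwrite("pics/scene0b.png",cv2.resize(a,(800,600)));cv2.imwrite("pics/top0b.png",cv2.resize(b,(800,600)))
E
```

```text
pics
0.0 [ 0.20038846 -0.48479643  0.22604248] [-3.14002972e+00 -2.12598384e-04  3.91816756e-01] -0.0188 0.09190010520496635
scene [[440.3186300529142, 0.0, 258.23055925918334], [0.0, 440.3186300529142, 191.2354905234387], [0.0, 0.0, 1.0]] [[0.577, -0.358, 0.734, -0.344], [-0.817, -0.257, 0.517, -0.884], [0.004, -0.898, -0.44, 0.626], [0.0, 0.0, 0.0, 1.0]]
top [[414.8772185016547, 0.0, 247.65459127283992], [0.0, 414.8772185016547, 189.8272517937035], [0.0, 0.0, 1.0]] [[-0.011, -0.994, 0.104, 0.466], [-1.0, 0.011, -0.007, -0.221], [0.006, -0.105, -0.995, 0.999], [0.0, 0.0, 0.0, 1.0]]
```

View pics/scene0b.png

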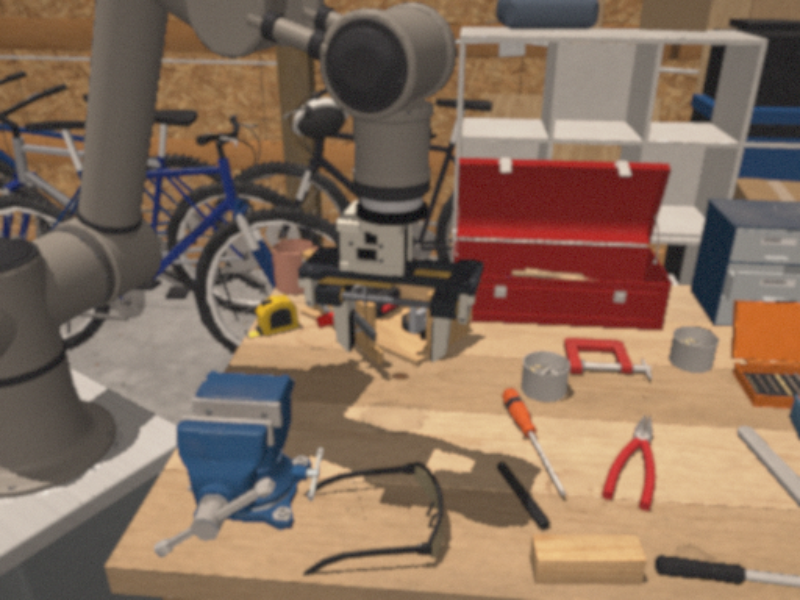

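View pics/top0b.png

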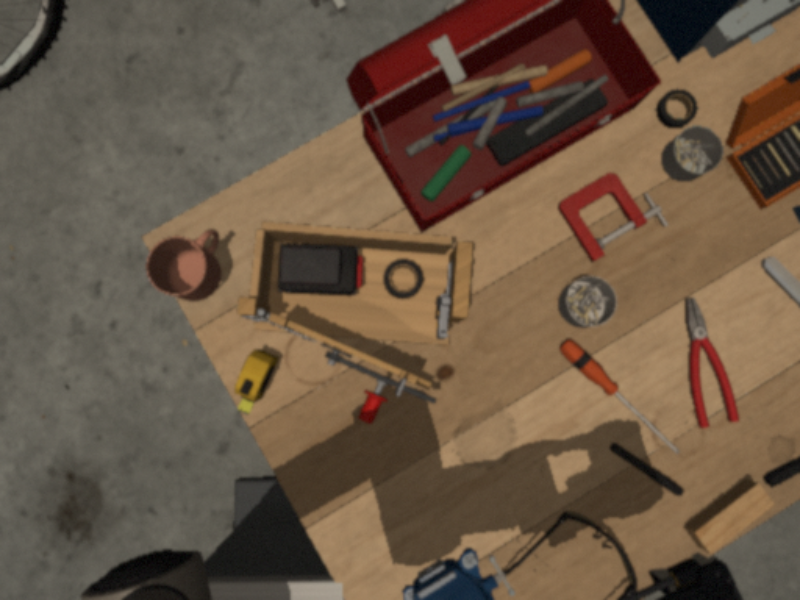

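The top view shows the bay with the gate about 20-25° open, its hinge near (262,315), the red knob at (372,403) and the strike near (445,305), in 800 px coordinates. In the scene view the arm hides the gate. I'll crop the top view.

```bash
cat > h.py <<'E'
import numpy as np, cv2
def ray(p,uv):
    d=p['T'][:3,:3]@np.linalg.inv(p['K'])@np.r_[uv,1.]; return p['T'][:3,3],d
def plane(p,uv,z):
    o,d=ray(p,uv); return o+d*(z-o[2])/d[2]
def tri(*rs):
    A=sum(np.eye(3)-np.outer(d,d)/(d@d) for o,d in rs); b=sum((np.eye(3)-np.outer(d,d)/(d@d))@o for o,d in rs)
    x=np.linalg.solve(A,b); return x,[np.linalg.norm(np.cross(x-o,d/np.linalg.norm(d))) for o,d in rs]
def red(im,roi=None):
    h=cv2.cvtColor(im,cv2.COLOR_RGB2HSV); m=((h[...,0]<6)|(h[...,0]>174))&(h[...,1]>190)&(h[...,2]>90)
    m=m.astype(np.uint8)
    if roi: k=np.zeros_like(m);k[roi[1]:roi[3],roi[0]:roi[2]]=1;m*=k
    n,l,s,c=cv2.connectedComponentsWithStats(m); 
    return sorted([(int(s[i,4]),s[i,:4].tolist(),c[i].round(1).tolist()) for i in range(1,n) if s[i,4]>8],reverse=True)
E
python3 - <<'E'
from h import *
t=np.load("pics/top0.npz"); im=t['im']
print(red(im,(200,230,300,290)))
cv2.imwrite("pics/topc.png",cv2.resize(im[130:280,145:315,::-1],None,fx=4,fy=4,interpolation=cv2.INTER_CUBIC)[:600])
E
```

```text
[(108, [232, 251, 15, 13], [237.9, 257.5])]
```

View pics/topc.png

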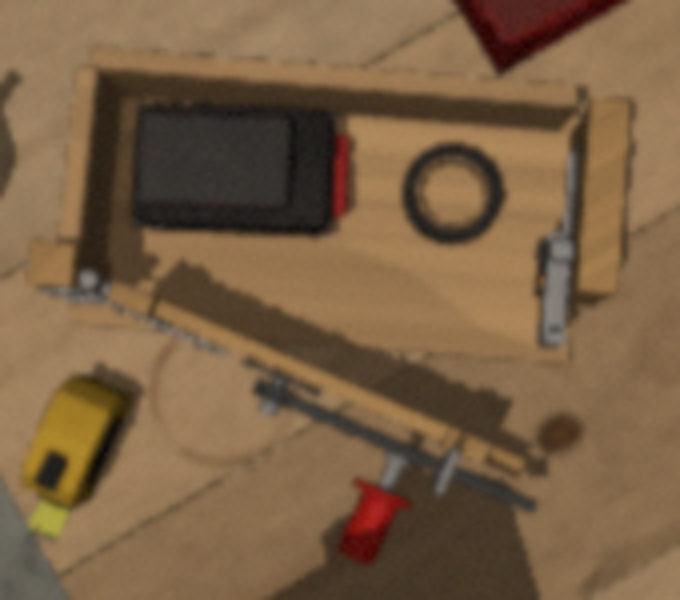

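The crop shows the hinge pin at (92,280), the gate's top rail running from (110,290) to (525,465), and the bay's rear edge from (95,50) to (585,90). The knob's collar is near (385,497) and its front end near (362,555).

```bash
python3 - <<'E'
from h import *
t=np.load("pics/top0.npz"); P=lambda u,v,z: plane(t,np.array([u/4+145,v/4+130]),z)
h=P(92,280,.125); g0=P(110,290,.123);g1=P(525,465,.123); r0=P(95,50,.1);r1=P(585,90,.1)
k=P(373,526,.0925); c0=P(387,497,.0925);c1=P(362,556,.0925)
a=lambda d: np.degrees(np.arctan2(d[0],-d[1]))
print("hinge",h,"gate",g0,g1,np.linalg.norm(g1-h),"rear",np.linalg.norm(r1-r0))
print("bay yaw dir",a(r1-r0),"gate",a(g1-g0),"knobaxis",np.degrees(np.arctan2(*(c0-c1)[[1,0]])),np.linalg.norm(c1-c0))
print("knob",k, "dist hinge",np.linalg.norm((k-h)[:2]), np.hypot(190,61))
E
```

```text
hinge [ 0.53817837 -0.05864579  0.125     ] gate [ 0.53293442 -0.06782711  0.123     ] [ 0.43865417 -0.28563572  0.123     ] 0.2478578105878006 rear 0.27080267438773603
bay yaw dir -5.330330037670037 gate -23.405770684173476 knobaxis -23.77130656370696 0.03418113525006302
knob [ 0.40602545 -0.2052219   0.0925    ] dist hinge 0.19735488326240092 199.55199823604875
```

Emit:
step_arm(
  increments=[
    {"delta_pos": [6, -3.6, 0], "dr": [0, 0, 9], "fingers": -1},
    {"delta_pos": [12, -7.2, 0], "dr": [0, 0, 18], "fingers": -1},
    {"delta_pos": [18, -10.8, 0], "dr": [0, 0, 27], "fingers": -1},
    {"delta_pos": [24, -14.4, 0], "dr": [0, 0, 36], "fingers": -1},
    {"delta_pos": [29.7, -17.9, 0], "dr": [0, 0, 46], "fingers": -1},
  ],
)

```text
time: 0.72
tool_pos: [0.3787, -0.2449, 0.2266]
tool_rot: [-3.141, 0.0, -0.388]
contact_force: [0.3, -1.1, -0.3]
opening: 0.0914
grip_force: 0.0
```

```bash
python3 - <<'E'
from h import *
from cell import robot, viewer
for i in range(1):
    s=robot.observe(); print(s['time'],s['tool_pos'],s['tool_rot'],s['contact_force'])
    p=viewer.camera_params("wrist"); im=viewer.read_camera("wrist"); 
    np.savez("pics/w1.npz",im=im,**p); print(np.round(p['T'],3).tolist())
    print(red(im)[:5]); cv2.imwrite("pics/w1.png",im[:,:,::-1])
    p=viewer.camera_params("scene"); im=viewer.read_camera("scene"); np.savez("pics/s1.npz",im=im,**p); print(red(im)[:8])
E
```

```text
0.725 [ 0.37873938 -0.24486708  0.22658495] [-3.14148728e+00  1.85378777e-04 -3.87740948e-01] [ 0.3069913  -1.1187014  -0.30017673]
[[-0.378, -0.89, -0.255, 0.446], [-0.926, 0.363, 0.104, -0.272], [0.0, 0.275, -0.961, 0.383], [0.0, 0.0, 0.0, 1.0]]
[(345, [182, 150, 20, 41], [192.6, 171.1]), (16, [114, 0, 6, 6], [116.1, 1.7])]
[(2478, [294, 103, 128, 52], [361.0, 131.2]), (2434, [292, 155, 134, 55], [360.4, 181.8]), (87, [204, 198, 15, 10], [211.6, 203.7]), (72, [295, 103, 22, 10], [306.8, 105.4]), (43, [338, 129, 9, 15], [341.0, 135.2]), (43, [295, 124, 11, 13], [299.5, 130.7]), (29, [386, 108, 9, 9], [390.6, 112.1]), (27, [297, 110, 9, 7], [301.1, 112.9])]
```

View pics/w1.png

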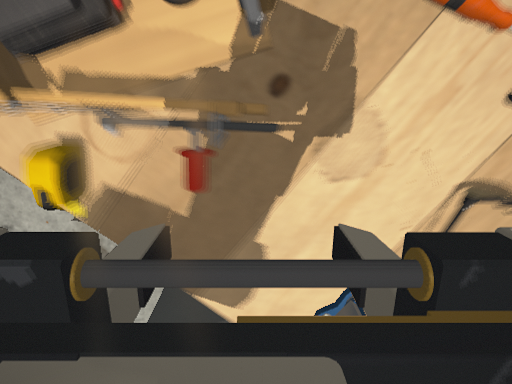

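The wrist view, slightly blurred by motion, shows the knob at (196,172) with its collar at row 152. I'll finish the approach and measure again at rest.

Emit:
step_arm(
  increments=[
    {"delta_pos": [0, 0, 1], "dr": [0, 0, 0], "fingers": -1},
    {"delta_pos": [0, 0, 3], "dr": [0, 0, 0], "fingers": -1},
    {"delta_pos": [0, 0, 4.5], "dr": [0, 0, 0], "fingers": -1},
    {"delta_pos": [0, 0, 4.5], "dr": [0, 0, 0], "fingers": -1},
    {"delta_pos": [0, 0, 4.5], "dr": [0, 0, 0], "fingers": -1},
  ],
)

```text
time: 1.45
tool_pos: [0.3776, -0.2477, 0.1818]
tool_rot: [3.141, -0.0, -0.384]
contact_force: [0.5, -1.1, -0.4]
opening: 0.0915
grip_force: 0.0
```

```bash
python3 - <<'E'
from h import *
from cell import robot, viewer
s=robot.observe(); print(s['time'],s['tool_pos'],s['tool_rot'],s['contact_force'],s['qvel'].round(3) if hasattr(s['qvel'],'round') else s['qvel'])
t=np.load("pics/top0.npz")
p=viewer.camera_params("wrist"); im=viewer.read_camera("wrist"); r=red(im)[:4]; print(r)
cv2.imwrite("pics/w2.png",im[:,:,::-1])
c=np.array(r[0][2]); print("plane",plane(p,c,.0925)); 
print("tri top/wrist",tri(ray(t,np.array([237.9,257.5])),ray(p,c)))
a=np.load("pics/s1.npz"); print("tri scene",tri(ray(t,np.array([237.9,257.5])),ray(a,np.array([211.6,203.7])),ray(p,c)))
E
```

```text
1.45 [ 0.37760294 -0.24770167  0.18184479] [ 3.14134166e+00 -1.45837897e-04 -3.83767031e-01] [ 0.52763351 -1.0969532  -0.42901357] [ 0.01  -0.009 -0.008  0.002  0.     0.006]
[(1073, [171, 157, 30, 51], [186.7, 183.3])]
plane [ 0.40743755 -0.20172994  0.0925    ]
tri top/wrist (array([ 0.41277615, -0.20579655,  0.10923479]), [np.float64(0.0029016134725050437), np.float64(0.0029016134725049795)])
tri scene (array([ 0.41146817, -0.20411219,  0.09500425]), [np.float64(0.003273122154357594), np.float64(0.0011895952219283983), np.float64(0.003869553296911302)])
```

View pics/w2.png

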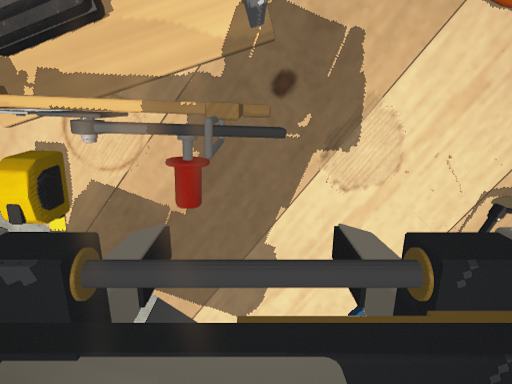

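The wrist view at rest shows the knob at (188,183), its collar at rows 157-164, and the gate roughly horizontal in the image, so the yaw is right to about 1.5°. I'll align over the knob and descend partway.

Emit:
step_arm(
  increments=[
    {"delta_pos": [0.7, -2.6, 1], "dr": [0, 0, 1.5], "fingers": -1},
    {"delta_pos": [1.4, -5.3, 2], "dr": [0, 0, 1.5], "fingers": -1},
    {"delta_pos": [1.4, -5.3, 4], "dr": [0, 0, 1.5], "fingers": -1},
    {"delta_pos": [1.4, -5.3, 4.5], "dr": [0, 0, 1.5], "fingers": -1},
    {"delta_pos": [1.4, -5.3, 4.5], "dr": [0, 0, 1.5], "fingers": -1},
  ],
)

```text
time: 2.12
tool_pos: [0.4108, -0.2033, 0.1371]
tool_rot: [3.141, -0.0, -0.409]
contact_force: [0.7, 0.1, 0.3]
opening: 0.0919
grip_force: 0.0
```

```bash
python3 - <<'E'
from h import *
from cell import robot, viewer
s=robot.observe(); print(s['time'],s['tool_pos'],s['tool_rot'],s['contact_force'])
p=viewer.camera_params("wrist"); im=viewer.read_camera("wrist"); r=red(im)[:4]; print(r)
cv2.imwrite("pics/w3.png",im[:,:,::-1])
c=np.array(r[0][2]); x=plane(p,c,.1); d=x-s['tool_pos']; y=s['tool_rot'][2]
print("tool-frame offset of red centroid",d[0]*np.cos(y)+d[1]*np.sin(y), d[0]*np.sin(y)-d[1]*np.cos(y))
a=np.load("pics/top0.npz")
E
```

```text
2.125 [ 0.41077678 -0.2032592   0.13705687] [ 3.14140173e+00 -3.07928721e-04 -4.09420932e-01] [0.70179768 0.05751485 0.27053284]
[(1956, [227, 185, 51, 64], [251.9, 214.3])]
tool-frame offset of red centroid 0.002102669777315013 0.0004923623328405692
```

View pics/w3.png

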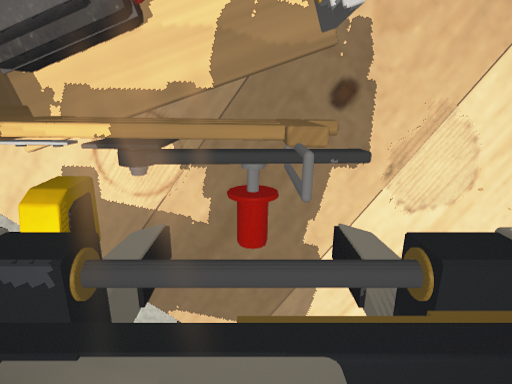

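The knob is centred between the fingers at column 252, with its collar at row 193 and its front end at row 246. I'll descend and grip.

Emit:
step_arm(
  increments=[
    {"delta_pos": [0.2, 0, 2], "dr": [0, 0, 0], "fingers": -1},
    {"delta_pos": [0.2, 0, 4], "dr": [0, 0, 0], "fingers": -1},
    {"delta_pos": [0.2, 0, 5.5], "dr": [0, 0, 0], "fingers": -1},
    {"delta_pos": [0.2, 0, 6.2], "dr": [0, 0, 0], "fingers": -0.5},
    {"delta_pos": [0.2, 0, 6.2], "dr": [0, 0, 0], "fingers": 0},
  ],
  newtons=25,
)

```text
time: 2.8
tool_pos: [0.4127, -0.2039, 0.075]
tool_rot: [3.141, -0.0, -0.409]
contact_force: [0.5, -0.3, 0.0]
opening: 0.0764
grip_force: 0.0
```

Emit:
step_arm(
  increments=[
    {"delta_pos": [0, 0, 0], "dr": [0, 0, 0], "fingers": 0.6},
    {"delta_pos": [0, 0, 0], "dr": [0, 0, 0], "fingers": 1},
    {"delta_pos": [0, 0, 0], "dr": [0, 0, 0], "fingers": 1},
    {"delta_pos": [0, 0, 0], "dr": [0, 0, 0], "fingers": 1},
    {"delta_pos": [0, 0, 0], "dr": [0, 0, 0], "fingers": 1},
  ],
  newtons=25,
)

```text
time: 3.42
tool_pos: [0.4126, -0.2037, 0.0748]
tool_rot: [3.141, -0.0, -0.409]
contact_force: [0.2, -0.1, 0.4]
opening: 0.0265
grip_force: 0.0
```

Emit:
step_arm(
  increments=[
    {"delta_pos": [0, 0, 0], "dr": [0, 0, 0], "fingers": 1},
    {"delta_pos": [0, 0, 0], "dr": [0, 0, 0], "fingers": 1},
    {"delta_pos": [0, 0, 0], "dr": [0, 0, 0], "fingers": 1},
    {"delta_pos": [0, 0, 0], "dr": [0, 0, 0], "fingers": 1},
    {"delta_pos": [0, 0, 0], "dr": [0, 0, 0], "fingers": 1},
  ],
  newtons=25,
)

```text
time: 4.05
tool_pos: [0.4122, -0.2044, 0.0747]
tool_rot: [3.14, 0.0, -0.409]
contact_force: [-1.9, -3.6, 0.2]
opening: 0.0213
grip_force: 25.0
```

Emit:
step_arm(
  increments=[
    {"delta_pos": [0, 0, -0.5], "dr": [0, 0, 0], "fingers": 1},
    {"delta_pos": [0, 0, -1.2], "dr": [0, 0, 0], "fingers": 1},
    {"delta_pos": [0, -0.1, -1.9], "dr": [0, 0, 0], "fingers": 1},
    {"delta_pos": [0, -0.2, -2.6], "dr": [0, 0, 0], "fingers": 1},
    {"delta_pos": [0, -0.2, -2.6], "dr": [0, 0, 0], "fingers": 1},
  ],
)

```text
time: 4.68
tool_pos: [0.4122, -0.2029, 0.1006]
tool_rot: [3.139, 0.001, -0.409]
contact_force: [-5.4, -8.4, -3.1]
opening: 0.0212
grip_force: 25.0
```

```bash
python3 - <<'E'
from h import *
from cell import robot, viewer
s=robot.observe(); print(s['time'],s['tool_pos'],s['tool_rot'],s['contact_force'],s['opening'])
im=viewer.read_camera("wrist"); cv2.imwrite("pics/w4.png",im[:,:,::-1]); print(red(im)[:3])
E
```

```text
4.675 [ 0.41223661 -0.20289965  0.10058921] [ 3.13901352e+00  1.39737573e-03 -4.08558940e-01] [-5.43614887 -8.37080206 -3.06745443] 0.02122833018141502
[(2109, [217, 215, 70, 44], [251.8, 236.7]), (517, [232, 288, 39, 16], [251.0, 294.5])]
```

View pics/w4.png

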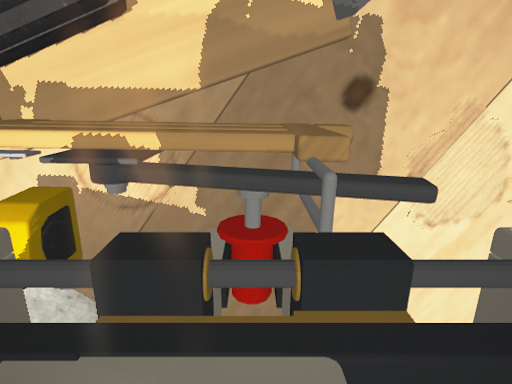

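The bar is lifted about 0.25 rad, with the red grip held between the fingers and the nose at (435,190). I'll relieve the side force and start closing along the arc.

Emit:
step_arm(
  increments=[
    {"delta_pos": [0, 0.3, 0], "dr": [0, 0, 0], "fingers": 1},
    {"delta_pos": [0.33, 0.4, 0], "dr": [0, 0, -1], "fingers": 1},
    {"delta_pos": [0.83, 0.52, 0], "dr": [0, 0, -2.5], "fingers": 1},
    {"delta_pos": [1.33, 0.64, 0], "dr": [0, 0, -4], "fingers": 1},
    {"delta_pos": [1.66, 0.72, 0], "dr": [0, 0, -5], "fingers": 1},
  ],
)

```text
time: 5.35
tool_pos: [0.426, -0.2142, 0.1002]
tool_rot: [-3.14, 0.001, -0.321]
contact_force: [3.1, 4.3, -5.8]
opening: 0.0209
grip_force: 25.0
```

Emit:
step_arm(
  increments=[
    {"delta_pos": [0.33, 0, 0], "dr": [0, 0, -1], "fingers": 1},
    {"delta_pos": [0.83, 0.1, 0], "dr": [0, 0, -2.5], "fingers": 1},
    {"delta_pos": [1.33, 0.23, 0], "dr": [0, 0, -4], "fingers": 1},
    {"delta_pos": [1.66, 0.32, 0], "dr": [0, 0, -5], "fingers": 1},
    {"delta_pos": [1.66, 0.32, 0], "dr": [0, 0, -5], "fingers": 1},
  ],
)

```text
time: 5.98
tool_pos: [0.4407, -0.2235, 0.1006]
tool_rot: [3.141, -0.0, -0.234]
contact_force: [0.3, 0.0, -6.1]
opening: 0.021
grip_force: 25.0
```

```bash
cat > st.py <<'E'
from h import *
from cell import robot
s=robot.observe(); y=s['tool_rot'][2]; f=s['contact_force']; t=s['tool_pos']
H=t[:2]-np.array([.1877*np.sin(y)-.056*np.cos(y), -.1877*np.cos(y)-.056*np.sin(y)])
print(s['time'].__round__(2),t.round(4),"yaw",np.degrees(y).round(2),"Fn",(f[0]*np.cos(y)+f[1]*np.sin(y)).round(2),"Fu",(f[0]*np.sin(y)-f[1]*np.cos(y)).round(2),"Fz",f[2].round(2),"T",s['torque'].round(2),"H",H.round(4))
E
python3 st.py
```

```text
5.97 [ 0.4407 -0.2235  0.1006] yaw -13.42 Fn 0.32 Fu -0.11 Fz -6.1 T [-0.21  0.03 -0.06] H [ 0.5387 -0.0539]
```

Emit:
step_arm(
  increments=[
    {"delta_pos": [0.16, 0.05, 0], "dr": [0, 0, -0.5], "fingers": 1},
    {"delta_pos": [0.33, 0.1, 0], "dr": [0, 0, -1], "fingers": 1},
    {"delta_pos": [0.5, 0.14, 0], "dr": [0, 0, -1.5], "fingers": 1},
    {"delta_pos": [0.66, 0.18, 0], "dr": [0, 0, -2], "fingers": 1},
    {"delta_pos": [0.66, 0.18, 0], "dr": [0, 0, -2], "fingers": 1},
  ],
)

```text
time: 6.6
tool_pos: [0.4466, -0.2268, 0.1008]
tool_rot: [3.141, -0.0, -0.199]
contact_force: [-1.4, -2.0, -5.9]
opening: 0.0214
grip_force: 25.0
```

Emit:
step_arm(
  increments=[
    {"delta_pos": [0.08, 0.02, 0], "dr": [0, 0, -0.25], "fingers": 1},
    {"delta_pos": [0.16, 0.05, 0], "dr": [0, 0, -0.5], "fingers": 1},
    {"delta_pos": [0.24, 0.07, 0], "dr": [0, 0, -0.75], "fingers": 1},
    {"delta_pos": [0.33, 0.1, 0], "dr": [0, 0, -1], "fingers": 1},
    {"delta_pos": [0.33, 0.1, 0], "dr": [0, 0, -1], "fingers": 1},
  ],
)

```text
time: 7.22
tool_pos: [0.4496, -0.2284, 0.1008]
tool_rot: [3.141, -0.0, -0.182]
contact_force: [-0.1, -3.7, -6.2]
opening: 0.0213
grip_force: 25.0
```

```bash
python3 st.py
```

```text
7.22 [ 0.4496 -0.2284  0.1008] yaw -10.43 Fn 0.61 Fu 3.63 Fz -6.16 T [-0.68  0.29 -0.  ] H [ 0.5387 -0.0539]
```

Emit:
step_arm(
  increments=[
    {"delta_pos": [0.08, 0.05, 0], "dr": [0, 0, -0.25], "fingers": 1},
    {"delta_pos": [0.16, 0.09, 0], "dr": [0, 0, -0.5], "fingers": 1},
    {"delta_pos": [0.24, 0.13, 0], "dr": [0, 0, -0.75], "fingers": 1},
    {"delta_pos": [0.33, 0.16, 0], "dr": [0, 0, -1], "fingers": 1},
    {"delta_pos": [0.33, 0.16, 0], "dr": [0, 0, -1], "fingers": 1},
  ],
)

```text
time: 7.85
tool_pos: [0.4526, -0.23, 0.1006]
tool_rot: [-3.141, -0.0, -0.165]
contact_force: [1.2, 0.7, -6.0]
opening: 0.0212
grip_force: 25.0
```

```bash
python3 st.py
```

```text
7.85 [ 0.4526 -0.23    0.1006] yaw -9.43 Fn 1.11 Fu -0.85 Fz -6.0 T [ 0.07 -0.14 -0.01] H [ 0.5386 -0.0541]
```

Emit:
step_arm(
  increments=[
    {"delta_pos": [0.08, 0.02, 0], "dr": [0, 0, -0.25], "fingers": 1},
    {"delta_pos": [0.16, 0.05, 0], "dr": [0, 0, -0.5], "fingers": 1},
    {"delta_pos": [0.24, 0.07, 0], "dr": [0, 0, -0.75], "fingers": 1},
    {"delta_pos": [0.33, 0.1, 0], "dr": [0, 0, -1], "fingers": 1},
    {"delta_pos": [0.33, 0.1, 0], "dr": [0, 0, -1], "fingers": 1},
  ],
)

```text
time: 8.48
tool_pos: [0.4557, -0.2316, 0.1006]
tool_rot: [-3.141, -0.0, -0.147]
contact_force: [2.7, 4.7, -7.1]
opening: 0.0212
grip_force: 25.0
```

```bash
python3 st.py
```

```text
8.47 [ 0.4557 -0.2316  0.1006] yaw -8.43 Fn 1.93 Fu -5.06 Fz -7.15 T [ 0.56 -0.42 -0.03] H [ 0.5386 -0.0542]
```

Emit:
step_arm(
  increments=[
    {"delta_pos": [0.08, -0.02, 0], "dr": [0, 0, -0.25], "fingers": 1},
    {"delta_pos": [0.16, -0.02, 0], "dr": [0, 0, -0.5], "fingers": 1},
    {"delta_pos": [0.24, -0.01, 0], "dr": [0, 0, -0.75], "fingers": 1},
    {"delta_pos": [0.33, 0.01, 0], "dr": [0, 0, -1], "fingers": 1},
    {"delta_pos": [0.33, 0.01, 0], "dr": [0, 0, -1], "fingers": 1},
  ],
)

```text
time: 9.1
tool_pos: [0.4589, -0.233, 0.1009]
tool_rot: [3.141, -0.0, -0.13]
contact_force: [-0.3, -1.0, -7.4]
opening: 0.0211
grip_force: 25.0
```

```bash
python3 st.py
```

```text
9.1 [ 0.4589 -0.233   0.1009] yaw -7.43 Fn -0.13 Fu 1.01 Fz -7.35 T [-0.31  0.02 -0.01] H [ 0.5387 -0.0541]
```

Emit:
step_arm(
  increments=[
    {"delta_pos": [0.08, 0.02, 0], "dr": [0, 0, -0.25], "fingers": 1},
    {"delta_pos": [0.16, 0.04, 0], "dr": [0, 0, -0.5], "fingers": 1},
    {"delta_pos": [0.24, 0.06, 0], "dr": [0, 0, -0.75], "fingers": 1},
    {"delta_pos": [0.33, 0.08, 0], "dr": [0, 0, -1], "fingers": 1},
    {"delta_pos": [0.33, 0.08, 0], "dr": [0, 0, -1], "fingers": 1},
  ],
)

```text
time: 9.72
tool_pos: [0.4621, -0.2343, 0.1009]
tool_rot: [3.14, -0.0, -0.112]
contact_force: [-1.9, -5.2, -5.5]
opening: 0.0217
grip_force: 25.0
```

```bash
python3 st.py
```

```text
9.72 [ 0.4621 -0.2343  0.1009] yaw -6.42 Fn -1.29 Fu 5.34 Fz -5.5 T [-1.02  0.37  0.01] H [ 0.5387 -0.0541]
```

Emit:
step_arm(
  increments=[
    {"delta_pos": [0.08, 0.07, 0], "dr": [0, 0, -0.25], "fingers": 1},
    {"delta_pos": [0.16, 0.12, 0], "dr": [0, 0, -0.5], "fingers": 1},
    {"delta_pos": [0.24, 0.15, 0], "dr": [0, 0, -0.75], "fingers": 1},
    {"delta_pos": [0.33, 0.18, 0], "dr": [0, 0, -1], "fingers": 1},
    {"delta_pos": [0.33, 0.18, 0], "dr": [0, 0, -1], "fingers": 1},
  ],
)

```text
time: 10.35
tool_pos: [0.4652, -0.2357, 0.1007]
tool_rot: [-3.141, -0.0, -0.095]
contact_force: [-1.5, -1.7, -6.7]
opening: 0.0213
grip_force: 25.0
```

```bash
python3 st.py
```

```text
10.35 [ 0.4652 -0.2357  0.1007] yaw -5.43 Fn -1.29 Fu 1.88 Fz -6.72 T [-0.42  0.09 -0.  ] H [ 0.5387 -0.0542]
```

Emit:
step_arm(
  increments=[
    {"delta_pos": [0.06, 0.03, 0], "dr": [0, 0, -0.2], "fingers": 1},
    {"delta_pos": [0.12, 0.06, 0], "dr": [0, 0, -0.4], "fingers": 1},
    {"delta_pos": [0.18, 0.08, 0], "dr": [0, 0, -0.55], "fingers": 1},
    {"delta_pos": [0.23, 0.1, 0], "dr": [0, 0, -0.7], "fingers": 1},
    {"delta_pos": [0.23, 0.1, 0], "dr": [0, 0, -0.7], "fingers": 1},
  ],
)

```text
time: 10.98
tool_pos: [0.4673, -0.2367, 0.1006]
tool_rot: [-3.141, 0.0, -0.083]
contact_force: [1.3, 2.2, -6.5]
opening: 0.021
grip_force: 25.0
```

```bash
python3 st.py
```

```text
10.97 [ 0.4673 -0.2367  0.1006] yaw -4.73 Fn 1.09 Fu -2.3 Fz -6.49 T [ 0.18 -0.11  0.  ] H [ 0.5386 -0.0542]
```

Still free, so I'll keep going.

Emit:
step_arm(
  increments=[
    {"delta_pos": [0.06, 0, 0], "dr": [0, 0, -0.2], "fingers": 1},
    {"delta_pos": [0.12, 0.01, 0], "dr": [0, 0, -0.4], "fingers": 1},
    {"delta_pos": [0.18, 0.02, 0], "dr": [0, 0, -0.55], "fingers": 1},
    {"delta_pos": [0.23, 0.03, 0], "dr": [0, 0, -0.7], "fingers": 1},
    {"delta_pos": [0.23, 0.03, 0], "dr": [0, 0, -0.7], "fingers": 1},
  ],
)

```text
time: 11.6
tool_pos: [0.4696, -0.2376, 0.1007]
tool_rot: [3.142, -0.0, -0.07]
contact_force: [1.0, 2.3, -5.6]
opening: 0.0211
grip_force: 25.0
```

```bash
python3 st.py
```

```text
11.6 [ 0.4696 -0.2376  0.1007] yaw -4.03 Fn 0.86 Fu -2.32 Fz -5.63 T [ 0.16 -0.18  0.01] H [ 0.5387 -0.0543]
```

Emit:
step_arm(
  increments=[
    {"delta_pos": [0.06, 0, 0], "dr": [0, 0, -0.2], "fingers": 1},
    {"delta_pos": [0.12, 0.01, 0], "dr": [0, 0, -0.4], "fingers": 1},
    {"delta_pos": [0.18, 0.02, 0], "dr": [0, 0, -0.55], "fingers": 1},
    {"delta_pos": [0.23, 0.03, 0], "dr": [0, 0, -0.7], "fingers": 1},
    {"delta_pos": [0.23, 0.03, 0], "dr": [0, 0, -0.7], "fingers": 1},
  ],
)

```text
time: 12.22
tool_pos: [0.4719, -0.2384, 0.1008]
tool_rot: [3.141, -0.0, -0.058]
contact_force: [0.0, -0.2, -6.1]
opening: 0.0212
grip_force: 25.0
```

```bash
python3 st.py
```

```text
12.22 [ 0.4719 -0.2384  0.1008] yaw -3.33 Fn 0.01 Fu 0.17 Fz -6.14 T [-0.34  0.05 -0.05] H [ 0.5387 -0.0542]
```

Emit:
step_arm(
  increments=[
    {"delta_pos": [0.06, 0.01, 0], "dr": [0, 0, -0.2], "fingers": 1},
    {"delta_pos": [0.12, 0.03, 0], "dr": [0, 0, -0.4], "fingers": 1},
    {"delta_pos": [0.18, 0.05, 0], "dr": [0, 0, -0.55], "fingers": 1},
    {"delta_pos": [0.23, 0.07, 0], "dr": [0, 0, -0.7], "fingers": 1},
    {"delta_pos": [0.23, 0.07, 0], "dr": [0, 0, -0.7], "fingers": 1},
  ],
)

```text
time: 12.85
tool_pos: [0.4742, -0.2391, 0.1008]
tool_rot: [3.141, -0.0, -0.046]
contact_force: [-1.6, -2.9, -5.8]
opening: 0.0213
grip_force: 25.0
```

```bash
python3 st.py
```

```text
12.85 [ 0.4742 -0.2391  0.1008] yaw -2.63 Fn -1.44 Fu 3.01 Fz -5.8 T [-0.76  0.17 -0.05] H [ 0.5387 -0.0542]
```

Emit:
step_arm(
  increments=[
    {"delta_pos": [0.06, 0.05, 0], "dr": [0, 0, -0.2], "fingers": 1},
    {"delta_pos": [0.12, 0.09, 0], "dr": [0, 0, -0.4], "fingers": 1},
    {"delta_pos": [0.18, 0.11, 0], "dr": [0, 0, -0.55], "fingers": 1},
    {"delta_pos": [0.23, 0.13, 0], "dr": [0, 0, -0.7], "fingers": 1},
    {"delta_pos": [0.23, 0.13, 0], "dr": [0, 0, -0.7], "fingers": 1},
  ],
)

```text
time: 13.48
tool_pos: [0.4756, -0.2398, 0.1004]
tool_rot: [-3.141, 0.002, -0.034]
contact_force: [-4.5, 0.7, -6.0]
opening: 0.0212
grip_force: 25.0
```

```bash
python3 st.py
```

```text
13.47 [ 0.4756 -0.2398  0.1004] yaw -1.93 Fn -4.56 Fu -0.54 Fz -6.0 T [-0.09  0.81 -0.12] H [ 0.5379 -0.0541]
```

The buffer is met, at Fn -4.6 N. I'll press on carefully toward 17 N.

Emit:
step_arm(
  increments=[
    {"delta_pos": [0.06, 0.01, 0], "dr": [0, 0, -0.1], "fingers": 1},
    {"delta_pos": [0.12, 0.02, 0], "dr": [0, 0, -0.2], "fingers": 1},
    {"delta_pos": [0.18, 0.03, 0], "dr": [0, 0, -0.3], "fingers": 1},
    {"delta_pos": [0.24, 0.03, 0], "dr": [0, 0, -0.4], "fingers": 1},
    {"delta_pos": [0.24, 0.03, 0], "dr": [0, 0, -0.4], "fingers": 1},
  ],
)

```text
time: 14.1
tool_pos: [0.4766, -0.2402, 0.1001]
tool_rot: [-3.14, 0.005, -0.027]
contact_force: [-9.1, -0.6, -4.3]
opening: 0.0213
grip_force: 25.0
```

```bash
python3 st.py
```

```text
14.1 [ 0.4766 -0.2402  0.1001] yaw -1.53 Fn -9.04 Fu 0.83 Fz -4.28 T [-0.3   1.61 -0.14] H [ 0.5376 -0.054 ]
```

Emit:
step_arm(
  increments=[
    {"delta_pos": [0.1, 0.01, 0], "dr": [0, 0, -0.15], "fingers": 1},
    {"delta_pos": [0.2, 0.03, 0], "dr": [0, 0, -0.3], "fingers": 1},
    {"delta_pos": [0.3, 0.05, 0], "dr": [0, 0, -0.45], "fingers": 1},
    {"delta_pos": [0.4, 0.06, 0], "dr": [0, 0, -0.6], "fingers": 1},
    {"delta_pos": [0.4, 0.06, 0], "dr": [0, 0, -0.6], "fingers": 1},
  ],
)

```text
time: 14.72
tool_pos: [0.4781, -0.2407, 0.0995]
tool_rot: [-3.139, 0.01, -0.016]
contact_force: [-18.1, -3.3, -2.2]
opening: 0.0212
grip_force: 25.1
```

```bash
python3 st.py
```

```text
14.72 [ 0.4781 -0.2407  0.0995] yaw -0.92 Fn -18.0 Fu 3.61 Fz -2.2 T [-0.49  3.01 -0.18] H [ 0.5372 -0.054 ]
```

Emit:
step_arm(
  increments=[
    {"delta_pos": [0, 0.07, 0.3], "dr": [0, 0, 0], "fingers": 1},
    {"delta_pos": [0, 0.11, 0.6], "dr": [0, 0, 0], "fingers": 1},
    {"delta_pos": [0, 0.15, 0.9], "dr": [0, 0, 0], "fingers": 1},
    {"delta_pos": [0, 0.19, 1.15], "dr": [0, 0, 0], "fingers": 1},
    {"delta_pos": [0, 0.19, 1.15], "dr": [0, 0, 0], "fingers": 1},
  ],
)

```text
time: 15.35
tool_pos: [0.4785, -0.242, 0.0883]
tool_rot: [-3.138, 0.009, -0.017]
contact_force: [-17.1, -0.2, 1.2]
opening: 0.0213
grip_force: 27.4
```

```bash
python3 st.py
```

```text
15.35 [ 0.4785 -0.242   0.0883] yaw -0.97 Fn -17.1 Fu 0.44 Fz 1.19 T [ 0.31  2.72 -0.32] H [ 0.5377 -0.0553]
```

Emit:
step_arm(
  increments=[
    {"delta_pos": [0, 0.01, 0.2], "dr": [0, 0, 0], "fingers": 1},
    {"delta_pos": [0, 0.02, 0.4], "dr": [0, 0, 0], "fingers": 1},
    {"delta_pos": [0, 0.03, 0.55], "dr": [0, 0, 0], "fingers": 1},
    {"delta_pos": [0, 0.03, 0.65], "dr": [0, 0, 0], "fingers": 1},
    {"delta_pos": [0, 0.03, 0.65], "dr": [0, 0, 0], "fingers": 1},
  ],
)

```text
time: 15.98
tool_pos: [0.4792, -0.2424, 0.0836]
tool_rot: [-3.139, 0.007, -0.017]
contact_force: [-18.7, 2.4, 12.8]
opening: 0.0212
grip_force: 27.8
```

```bash
python3 st.py
```

```text
15.97 [ 0.4792 -0.2424  0.0836] yaw -0.95 Fn -18.76 Fu -2.06 Fz 12.75 T [ 0.64  3.07 -0.26] H [ 0.5383 -0.0556]
```

Emit:
step_arm(
  increments=[
    {"delta_pos": [-0.1, 0, 0], "dr": [0, 0, 0], "fingers": 1},
    {"delta_pos": [-0.2, 0, 0], "dr": [0, 0, 0], "fingers": 1},
    {"delta_pos": [-0.3, 0, 0], "dr": [0, 0, 0], "fingers": 1},
    {"delta_pos": [-0.4, 0, 0], "dr": [0, 0, 0.3], "fingers": 1},
    {"delta_pos": [-0.5, 0, 0], "dr": [0, 0, 0.4], "fingers": 1},
  ],
)

```text
time: 16.6
tool_pos: [0.4774, -0.2419, 0.0836]
tool_rot: [-3.139, 0.0, -0.024]
contact_force: [-3.4, 7.5, 3.6]
opening: 0.0215
grip_force: 25.9
```

```bash
python3 st.py
```

```text
16.6 [ 0.4774 -0.2419  0.0836] yaw -1.39 Fn -3.57 Fu -7.38 Fz 3.58 T [ 1.37  0.59 -0.26] H [ 0.538  -0.0556]
```

At the same gate position the buffer pushed about 14 N before, and now only 3.6 N reaches me. The tooth is holding the gate, so I'll release.

Emit:
step_arm(
  increments=[
    {"delta_pos": [0, -0.1, 0], "dr": [0, 0, 0], "fingers": 1},
    {"delta_pos": [0, -0.13, 0], "dr": [0, 0, 0], "fingers": 0.6},
    {"delta_pos": [0, -0.13, 0], "dr": [0, 0, 0], "fingers": 0.2},
    {"delta_pos": [0, -0.13, 0], "dr": [0, 0, 0], "fingers": 0},
    {"delta_pos": [0, -0.13, 0], "dr": [0, 0, 0], "fingers": 0},
  ],
)

```text
time: 17.23
tool_pos: [0.479, -0.2427, 0.0836]
tool_rot: [3.14, -0.003, -0.023]
contact_force: [0.8, -0.3, 0.1]
opening: 0.0442
grip_force: 0.0
```

```bash
python3 st.py;  python3 - <<'E'
from h import *
from cell import robot, viewer
im=viewer.read_camera("wrist"); cv2.imwrite("pics/w5.png",im[:,:,::-1]); print(red(im)[:3])
E
```

```text
17.23 [ 0.479  -0.2427  0.0836] yaw -1.33 Fn 0.79 Fu 0.31 Fz 0.14 T [-0.01  0.03 -0.  ] H [ 0.5393 -0.0564]
[(1921, [216, 220, 69, 39], [249.8, 239.9]), (758, [229, 288, 40, 22], [248.6, 297.3]), (529, [146, 0, 18, 60], [154.8, 21.3])]
```

View pics/w5.png

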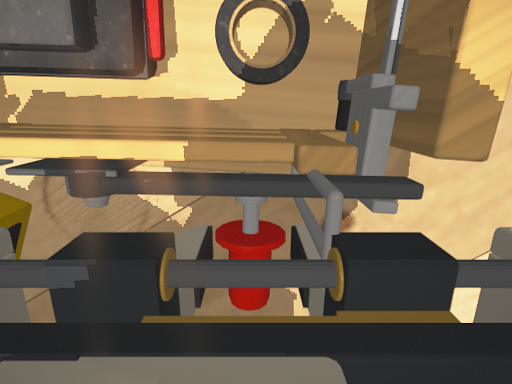

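The released bar looks level. Its nose at (400,187) lies behind the strike's front tooth at (382,203), with the gate shut. I'll retreat straight up.

Emit:
step_arm(
  increments=[
    {"delta_pos": [-0.2, 0, -1], "dr": [0, 0, 0], "fingers": 0},
    {"delta_pos": [-0.3, 0, -3], "dr": [0, 0, 0], "fingers": 0},
    {"delta_pos": [-0.3, 0, -6], "dr": [0, 0, 0], "fingers": 0},
    {"delta_pos": [-0.3, 0, -9], "dr": [0, 0, 0], "fingers": 0},
    {"delta_pos": [-0.3, 0, -12], "dr": [0, 0, 0], "fingers": 0},
  ],
)

```text
time: 17.9
tool_pos: [0.4748, -0.2422, 0.2046]
tool_rot: [3.141, -0.001, -0.023]
contact_force: [-0.2, -0.1, 0.2]
opening: 0.046
grip_force: 0.0
```

Emit:
step_arm(
  increments=[
    {"delta_pos": [-2, 3, 0], "dr": [0, 0, 0], "fingers": 0},
    {"delta_pos": [-4, 6, 0], "dr": [0, 0, 0], "fingers": 0},
    {"delta_pos": [-4, 6, 0], "dr": [0, 0, 0], "fingers": 0},
    {"delta_pos": [-4, 6, 0], "dr": [0, 0, 0], "fingers": 0},
    {"delta_pos": [-4, 6, 0], "dr": [0, 0, 0], "fingers": 0},
  ],
)

```text
time: 18.52
tool_pos: [0.4338, -0.3005, 0.2029]
tool_rot: [3.142, -0.0, -0.022]
contact_force: [0.2, 0.3, -0.8]
opening: 0.0458
grip_force: 0.0
```

```bash
python3 st.py;  python3 - <<'E'
from h import *
from cell import robot, viewer
p=viewer.camera_params("wrist");im=viewer.read_camera("wrist"); r=red(im)[:4];print(r)
c=cv2.resize(im[:240,100:420,::-1],None,fx=2.4,fy=2.4,interpolation=cv2.INTER_CUBIC); cv2.imwrite("pics/w6.png",c)
t=viewer.camera_params("top"); q=viewer.read_camera("top"); print(red(q,(200,200,310,290)))
E
```

```text
18.52 [ 0.4338 -0.3005  0.2029] yaw -1.28 Fn 0.2 Fu -0.33 Fz -0.78 T [-0.03  0.01  0.07] H [ 0.494  -0.1141]
[(1051, [159, 126, 35, 48], [179.3, 149.4]), (27, [124, 7, 7, 13], [128.0, 12.3]), (14, [123, 0, 4, 5], [124.5, 1.6])]
[(42, [251, 222, 6, 11], [252.8, 227.3])]
```

View pics/w6.png

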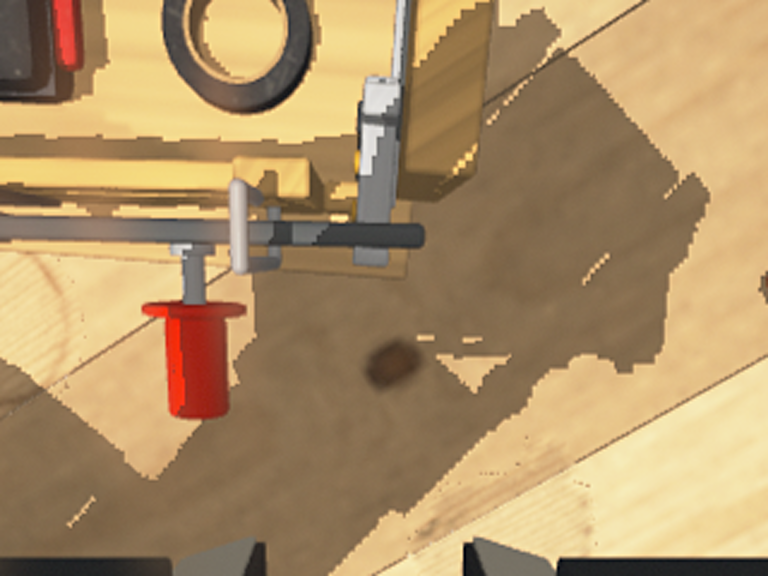

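The picture shows the bar lying level across the strike at (375,233). The tooth stands in front of it at (370,256), and the gate stays shut with the gripper clear.

```bash
python3 -c "
from cell import robot
print(robot.hand_in())"
```

```text
the job is handed in; nothing more can be done
None
```

The gate is shut and latched, and the job is handed in: the bar lies in the catch behind the tooth, and the gate stayed shut after I let go. I pressed with about 18 N at the knob (about 14 N on the buffer), and the arm was clear of everything at about 18.5 s.

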